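Dial the combination of the larger lockbox

ROBOT

A 7-joint arm with a two-finger parallel gripper is mounted at the origin on a cart in front of the work surface, level with it; the furniture and walls round the work are solid. World frame = base frame: x ahead of the robot, y to its left, z up, the work surface at z = 0. Lengths are in mm, angles in rad, forces in N, time in s.
With the tool pointing down it reaches from about 400 to 850 mm from the base axis. Payload 6.9 kg.
Tool frame: the origin (TCP) lies midway between the tips of the shut fingers; the grasp point (between the pads) lies 19 mm behind it; z points along the fingers, y is the direction in which the jaws open and shut (so a half turn about z gives the same grasp; the last joint's range is limited). The gripper opens to 85 mm and grips with 20 to 120 N. Pads are 22 mm wide; open, the fingers measure 114 mm over their backs; the gripper's body (76 mm by 85 mm) begins 54 mm behind the grasp point. The pads swing forward as they close: fully open they stand 13 mm farther back than shut.
Start: joints at [1.304, 0.507, -0.238, 1.5, 0.126, 1.149, -0.155], TCP at [227.028, -582.297, 231.275] pointing down, gripper open.
Joint ranges: [-3.08, 3.08], [-0.24, 2.05], [-1.43, 1.35], [0, 2.5], [-1.52, 4.66], [0.17, 1.96], [-2.89, 2.89]. Speed limits (rad/s): [2.39, 2.39, 3.14, 3.14, 3.14, 3.14, 3.14].

INTERFACE

Orientations are given as a unit quaternion [w, x, y, z].
In Python, from bench import robot, imaging, ticket gives the robot as it stands.
- The arm moves only by the tool apply_moves, never from a script. Its argument "commands" is a list of rows, each an object of numbers: "dx", "dy", "dz": the shift along the world's x, y, z in m; "ax", "ay", "az": the turn, a rotation vector about the world's x, y, z in rad. In form: [{"dx": .., "dy": .., "dz": .., "ax": .., "ay": .., "az": ..}, ...]. A call has 1 to 20 rows; each row is the pose to reach, as a shift and turn from the pose commanded when the call began; what a row does not reach only later rows make up. A row lasts 1/8 s, in which the tool goes at most 62.5 mm and 10.7 degrees, less where a joint would pass 70% of its speed; a pose out of reach is approached as far as the arm can. A call with a gripper value outside its range is refused whole. "hand" is the gripper command: -1 is fully open, 1 is shut, values between are in proportion, set as the call begins (left out, the last holds). The fingers move at their own pace and stop on an object; "newtons" is the grip in N (left out, the last holds). Time passes only in rows, so rows that repeat a pose let the fingers close. It gives the time, the measured TCP pose, the force and the opening at its end, in the units of the state.
- robot.state(): the state, without advancing time (a new reading comes with each control period).
- imaging.get_image(name): name is "side" or "top" or "wrist"; returns a dict with "pixels" (480x640x3 uint8, red, green, blue), "z_map" (480x640 float32, mm along the optical axis (not along the pixel's ray), 0 where there is no reading), "mtx" (3x3 intrinsics, pixels), "camera_from_world" (4x4, takes a point from world to camera coordinates). Camera axes: x right, y up, looking along -z (the intrinsics and any distortion apply to the point x, -y, -z); pixel columns grow to the right and rows downward; lengths in mm; the calibration is good to about 2 mm. A picture is of the moment at which its call begins.
- ticket.finish_job(): hands the job in, once; it reports no verdict.
Trained networks look in the newest picture that a camera, given by its name, has taken for a name from the list of things; names that differ only in an ending like _2 or _b are one class to them, and where a whole thing is asked for, a point or a joint stands for the part that bears it (a point fixed in the world has none). Each returns a list of dicts, best first, with "conf" (0 to 1); they miss things now and then, are a little off and sometimes report something else, mostly with a low value. They report only what shows in the picture. A call takes as long as a camera call. They do not tell look-alikes from the thing itself.
- imaging.outline_of(label, camera): "pixels" (480x640 bool, what is visible of it) and "centre" ([column, row] in pixels, amid what is visible of it).
The state is a dict: "time": time; "joints": joint angles; "joint_velocities": joint speeds; "joint_torque": joint torques, N m; "tool_pos": TCP position; "eef_rot": TCP orientation; "ft_force": force on the tool from outside, world axes, zero at the start; "ft_torque": the same for the moment, N m; "grip_width": finger opening in mm.
Only numpy, scipy, OpenCV 4.12 (cv2) and the standard library are available. Lean on these libraries where they do the work, as an engineer would, in place of code of your own. Each camera call takes 0.05 s, during which the arm holds its last target.

TASK

Dial the combination three-one-two into the larger of the two grey lockboxes: turn its dial clockwise until the white pointer is at the mark with three dots, then back anticlockwise, past the two dots, to the mark with one dot, then clockwise again to the mark with two dots, stopping for about a second at each, and let go leaving it there. Leave the smaller lockbox's dial as it is, and do not knock the glass flask between the boxes.

Things in the scene. Friction and masses are not known exactly. Their poses are not given: they have to be found in the camera images.
- large_dial_grip (a point): Centre of the black grip bar (46 long x 14 wide x 34 mm high, flat sides) of the dial in mid-lid of the LARGER fixed grey box (144 x 184 x 60 mm high). On the dial's upright axis, 17 mm below the bar's top, 17 mm above its round skirt (53 mm across; under it a 105 mm aluminium plate). Turns with the dial: x along the bar to the end with the white pointer line, y across the bar, z up.
- large_dial (a joint): Its angle (rad), growing clockwise from above; 0: pointer to the back of the box (hinge side, away from robot). 7 mm black dots on the plate, in rows outward from the axis: one dot at -0.6 (left), two at 0, three at +0.6 (right). Starts between one dot and 0.2 past two. Light even friction (0.04 N m), stays where left, end stops at -0.85 and 0.85, past the outer marks.
- small_dial_nose (a point): Top of the pointer end of the dial on the SMALLER grey box (112 x 112 x 60 mm high, fixed, its dial just like the other), 23 mm out from that dial's axis, 105 mm above the bench. That dial turns as easily and must be left alone. The two boxes stand left and right, either way round, turned up to 0.3 rad.
- flask: Conical glass flask, 65 mm across its foot and 103 mm high, loose, standing on the bench between the two boxes. Origin: centre of its underside, z up.
There are look-alikes about, which are no part of the job. What is shaped like the flask but yellow is not meant.

How it is judged (in metres and radians):
On the way, in this order (a step that is already met when the one before it is completed fails the run):
1. the larger box's dial rests at three dots (within 0.19 rad) (value of joint large_dial between 0.41 and 0.79 rad and velocity of joint large_dial between -0.15 and 0.15 rad/s), for 0.3 s.
2. then it rests at one dot (within 0.19 rad) (value of joint large_dial between -0.79 and -0.41 rad and velocity of joint large_dial between -0.15 and 0.15 rad/s), for 0.3 s.
3. then it rests at two dots (within 0.19 rad) (value of joint large_dial between -0.19 and 0.19 rad and velocity of joint large_dial between -0.15 and 0.15 rad/s), for 0.3 s.
At the end, for the whole second after the job is handed in: The larger box's dial rests, let go, with its pointer within 0.19 rad (11 degrees) of two dots; the smaller box's dial is as it was (pointer end moved less than 6 mm) and the flask stands upright within 30 mm of where it was (value of joint large_dial between -0.19 and 0.19 rad and velocity of joint large_dial between -0.05 and 0.05 rad/s and distance of small_dial_nose from where it was at the start of the episode below 0.006 m and distance of flask from where it was at the start of the episode below 0.03 m and angle between flask's own z axis and vertical below 0.3 rad); the robot touches nothing.
It fails at once if the smaller lockbox's dial is turned (its pointer end moves more than 6 mm) (distance of small_dial_nose from where it was at the start of the episode above 0.006 m).
It fails at once if the flask is knocked (moved more than 30 mm or tipped) (distance of flask from where it was at the start of the episode above 0.03 m or angle between flask's own z axis and vertical above 0.3 rad).
It also fails if it takes over 45 s, if anything falls off the work surface, if the arm or the gripper's body presses on something with over 40 N, if the wrist force passes 120 N, or if a joint passes its speed limit or range.

## Working session

There is one attempt and no reset: what is moved stays moved. The work goes in short steps, Python scripts to look and compute and a tool call to move; the robot and the scene stay as the last step left them, time stands still between calls to the robot, and variables do not carry over. Pictures are saved under pics/ and viewed, and the job is handed in when it is done.

Besides the shell and the picture viewer there is one more tool, called after "Emit:" as name(argument=value, ...), one argument or row to a line, values as JSON. apply_moves: Moves the arm, as the interface text tells. Its arguments: {"type":"object","properties":{"commands":{"type":"array","items":{"type":"object","properties":{"dx":{"type":"number"},"dy":{"type":"number"},"dz":{"type":"number"},"ax":{"type":"number"},"ay":{"type":"number"},"az":{"type":"number"}}}},"hand":{"type":"number"},"newtons":{"type":"number"}},"required":["commands"]}

```bash
mkdir -p pics; ls
python3 - <<'E'
from bench import robot, imaging
import cv2, numpy as np
s=robot.state(); print(s)
for n in ["top","side"]:
    im=imaging.get_image(n)
    cv2.imwrite(f"pics/{n}0.png",im["pixels"][:,:,::-1])
    np.savez(f"{n}0.npz",**im)
    print(n,im["mtx"],im["camera_from_world"])
E
```

```text
pics
{'time': 0.0, 'joints': array([ 1.30450323,  0.50834622, -0.23751148,  1.50113833,  0.12570568,
        1.14891328, -0.15479873]), 'joint_velocities': array([ 3.06201761e-04, -9.88967354e-05, -2.98832242e-04,  1.10728648e-03,
       -5.42429220e-04,  5.02018181e-04, -1.68968554e-03]), 'joint_torque': array([ 3.93227574e-04, -6.20585489e+01, -2.18596101e+00, -2.49650198e+01,
        1.28407081e-02,  1.18627408e-02,  4.88809121e-05]), 'tool_pos': array([ 226.78648976, -581.85470732,  230.42211659]), 'eef_rot': array([-8.87518383e-04,  9.82769618e-01,  1.84832504e-01, -1.90824966e-04]), 'ft_force': array([-0.64913814,  0.82245054, -0.49499543]), 'ft_torque': array([-0.01151273, -0.00579136, -0.04298745]), 'grip_width': 85.49345603872996}
top [[489.89336677   0.         317.57419407]
 [  0.         489.89336677 232.45232857]
 [  0.           0.           1.        ]] [[ 3.81824244e-03 -9.99984401e-01 -4.07667465e-03  3.80481157e+01]
 [ 9.77534877e-01  2.87333392e-03  2.10754140e-01 -5.14102248e+02]
 [-2.10739138e-01 -4.78980206e-03  9.77530600e-01 -1.10425093e+03]
 [ 0.00000000e+00  0.00000000e+00  0.00000000e+00  1.00000000e+00]]
side [[529.79884537   0.         324.18579227]
 [  0.         529.79884537 238.84171747]
 [  0.           0.           1.        ]] [[ 1.10884574e-01  9.93814945e-01 -6.03869392e-03 -1.11329898e+02]
 [-8.11906154e-01  9.40890434e-02  5.76155924e-01  3.68468429e+02]
 [ 5.73160543e-01 -5.89839516e-02  8.17317494e-01 -1.57471597e+03]
 [ 0.00000000e+00  0.00000000e+00  0.00000000e+00  1.00000000e+00]]
```

View pics/top0.png

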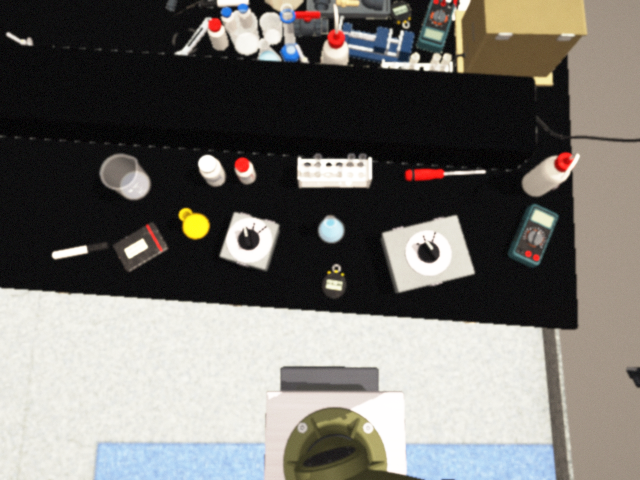

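View pics/side0.png

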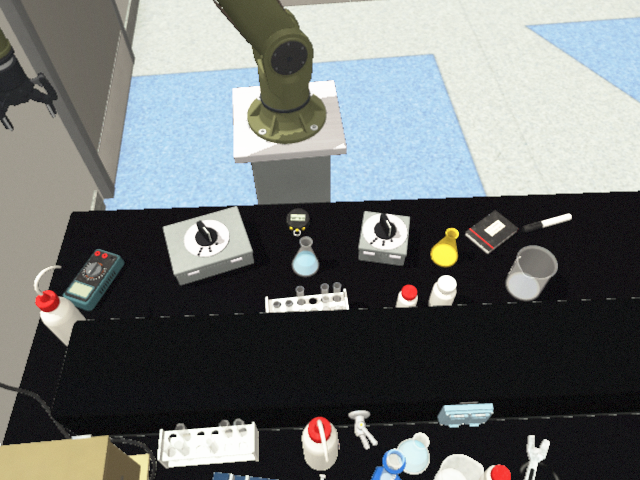

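Two grey boxes have dials: the one at top-view (428,253) is visibly larger (about 85x65 px), and the one at (249,240) is smaller (about 52x48 px). The flask meant is the pale blue one at (331,229); the yellow one at (196,226) is a look-alike. Next I'll enlarge and measure.

```bash
cat > h.py <<'E'
import numpy as np, cv2
def cloud(im):
    z=im["z_map"].astype(float); K=im["mtx"]; T=im["camera_from_world"]
    v,u=np.mgrid[:480,:640]
    X=(u-K[0,2])/K[0,0]*z; Y=(v-K[1,2])/K[1,1]*z
    P=np.stack([X,-Y,-z],-1)
    W=(P-T[:3,3])@T[:3,:3]
    W[z==0]=np.nan
    return W
def ray_at_z(im,u,v,zw):
    K=im["mtx"]; T=im["camera_from_world"]
    d=T[:3,:3].T@np.array([(u-K[0,2])/K[0,0],-(v-K[1,2])/K[1,1],-1])
    c=-T[:3,:3].T@T[:3,3]
    return c+d*(zw-c[2])/d[2]
def proj(im,p):
    K=im["mtx"]; T=im["camera_from_world"]
    q=T[:3,:3]@np.asarray(p)+T[:3,3]
    return K[0,0]*q[0]/-q[2]+K[0,2], K[1,1]*-q[1]/-q[2]+K[1,2]
E
python3 - <<'E'
import numpy as np,cv2
from h import *
from bench import imaging
for n in ["top","side"]:
    im=dict(np.load(f"{n}0.npz"))
    W=cloud(im)
    for nm in ["large_dial_grip","flask","small_dial_nose"]:
        for o in imaging.outline_of(nm,n):
            m=o["pixels"]; print(n,nm,round(o["conf"],2),o["centre"],m.sum(),np.nanmedian(W[m],0).round(),np.nanmax(W[m],0).round())
    # lid points
    for lo,hi in [((420,-350),(700,-60)),((420,60),(700,350))]:
        m=(abs(W[...,2]-60)<8)&(W[...,0]>lo[0])&(W[...,0]<hi[0])&(W[...,1]>lo[1])&(W[...,1]<hi[1])
        k,lab,st,ce=cv2.connectedComponentsWithStats(m.astype(np.uint8))
        i=1+np.argmax(st[1:,4]); mm=lab==i
        print(n,"lid",mm.sum(),cv2.minAreaRect(W[mm][:,:2].astype(np.float32)),np.median(W[mm][:,2]))
    px=im["pixels"][:,:,::-1]
    c=(428,250) if n=="top" else (208,240)
    cr=px[c[1]-50:c[1]+50,c[0]-60:c[0]+60]
    cv2.imwrite(f"pics/{n}crop0.png",cv2.resize(cr,None,fx=6,fy=6,interpolation=cv2.INTER_CUBIC))
E
```

```text
top large_dial_grip 0.79 [426.9, 252.9] 388 [ 462. -211.   75.] [ 489. -191.  110.]
top flask 0.81 [197.4, 226.0] 619 [534. 333.  43.] [579. 380. 104.]
top flask 0.8 [328.6, 228.8] 553 [521.   9.  38.] [563.  39. 105.]
top small_dial_nose 0.8 [247.2, 236.3] 469 [494. 198.  72.] [528. 229. 111.]
top lid 3519 ((468.8853454589844, -216.54403686523438), (142.3681640625, 186.58827209472656), 13.39457893371582) 60.52031494688055
top lid 1830 ((495.035888671875, 201.1331024169922), (113.43589782714844, 117.38107299804688), 74.11949157714844) 61.538809410342324
side large_dial_grip 0.91 [202.1, 236.6] 416 [ 475. -217.   73.] [ 496. -191.  109.]
side flask 0.95 [305.8, 261.7] 729 [547.   8.  44.] [567.  37. 108.]
side flask 0.69 [447.3, 251.6] 706 [558. 335.  45.] [578. 369. 107.]
side small_dial_nose 0.89 [382.2, 226.9] 397 [505. 197.  74.] [524. 226. 110.]
side lid 3113 ((471.2388610839844, -216.76512145996094), (144.26846313476562, 183.85057067871094), 13.976058006286621) 60.68110226655191
side lid 1484 ((498.5757751464844, 200.51156616210938), (111.81487274169922, 117.49156951904297), 74.25146484375) 61.8987176387303
```

View pics/topcrop0.png

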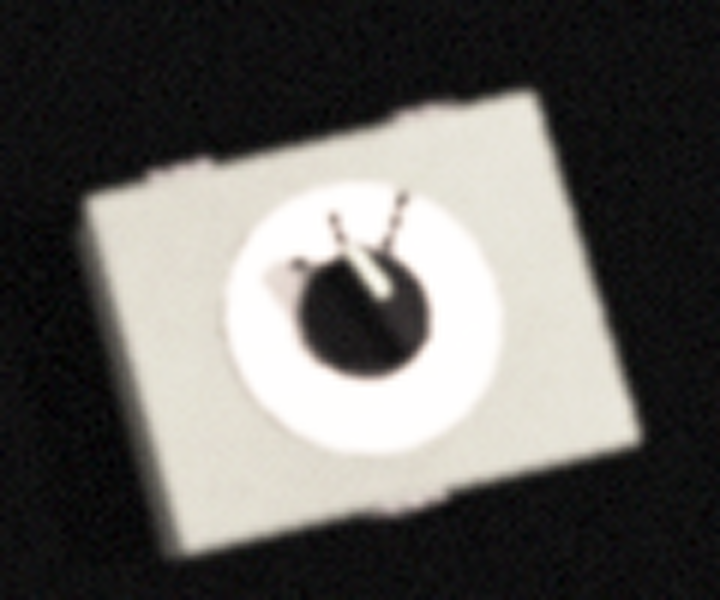

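View pics/sidecrop0.png

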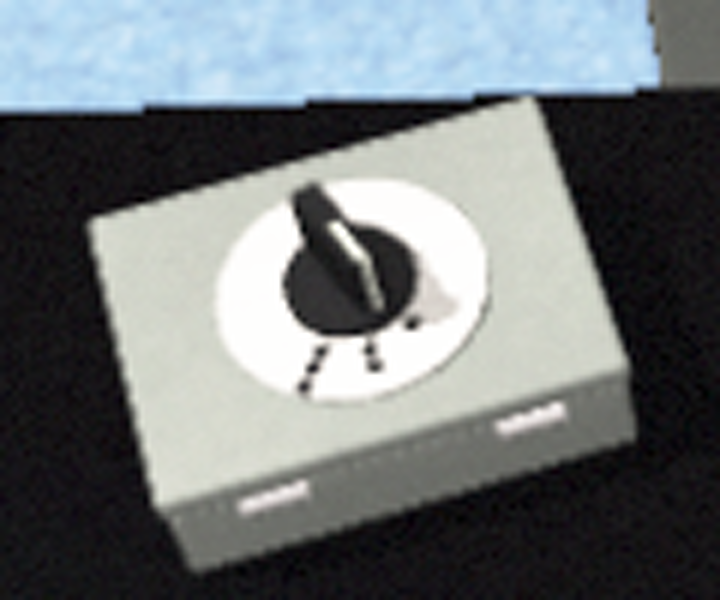

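The crop confirms the target is the box at right, top view (428,253). The white pointer sits near the two-dots row, a little to its left. Next I'll measure the pointer's direction.

Run:
```python
import numpy as np,cv2
from h import *
t=dict(np.load("top0.npz")); s=dict(np.load("side0.npz"))
def C(n,x,y): 
    c=(428,250) if n=="t" else (208,240)
    return c[0]-60+(x+.5)/6-.5, c[1]-50+(y+.5)/6-.5
yaw=lambda a,b: np.arctan2(b[1]-a[1],b[0]-a[0])
a=ray_at_z(t,*C("t",385,293),105);b=ray_at_z(t,*C("t",350,247),105);print("top ptr",a,b,yaw(a,b))
a=ray_at_z(s,*C("s",333,222),105);b=ray_at_z(s,*C("s",368,263),105);print("side ptr",a,b,yaw(a,b))
bk=ray_at_z(s,*C("s",308,188),105);print("side bar rear-> front",bk,b,yaw(bk,b), (bk+b)/2)
ax=np.array([470,-216.6,0])
for im,n,p in [(t,"t",(335,217)),(t,"t",(404,192)),(t,"t",(300,265)),(s,"s",(376,366)),(s,"s",(305,387)),(s,"s",(413,323))]:
    q=ray_at_z(im,*C(n,*p),62); print(n,q.round(1),yaw(ax,q))
# plate centre (white plate) in both
for im,n in [(t,"t"),(s,"s")]:
    W=cloud(im); p=im["pixels"]
    m=(p.min(-1)>245)&(np.hypot(W[...,0]-470,W[...,1]+216.6)<62)
    (cx,cy),_,_=cv2.fitEllipse(cv2.convexHull(np.argwhere(m)[:,::-1].astype(np.float32)))
    print(n,"plate",ray_at_z(im,cx,cy,62))
    m=(W[...,2]>88)&(np.hypot(W[...,0]-470,W[...,1]+216.6)<45); q=W[m]
    print(n,"bar",m.sum(),cv2.minAreaRect(q[:,:2].astype(np.float32)),q.mean(0))
    v=np.linalg.svd(q[:,:2]-q[:,:2].mean(0))[2][0];print(np.arctan(v[1]/v[0]))
```

```text
top ptr [ 467.27829165 -216.74558819  105.        ] [ 484.77213388 -204.42024796  105.        ] 0.6137751837224464
side ptr [ 468.74600465 -217.34938468  105.        ] [ 489.63159064 -203.85631664  105.        ] 0.5735912169423986
side bar rear-> front [ 451.30611375 -227.19843989  105.        ] [ 489.63159064 -203.85631664  105.        ] 0.5470471911561223 [ 470.46885219 -215.52737826  105.        ]
t [ 505.3 -208.5   62. ] 0.22455335283634592
t [ 515.3 -236.    62. ] -0.40367953809055945
t [ 486.1 -194.1   62. ] 0.9489571651080294
s [ 507.  -208.4   62. ] 0.217561736590902
s [ 513.6 -235.3   62. ] -0.40518020939461363
s [ 488.4 -194.4   62. ] 0.8785876808794775
t plate [ 465.5731232  -218.02472467   62.        ]
t bar 157 ((465.3268127441406, -216.6937713623047), (44.845699310302734, 14.622779846191406), 33.78499984741211) [ 464.62076021 -215.44741313  102.36222347]
0.5831242743984765
s plate [ 469.13275439 -218.49566263   62.        ]
s bar 142 ((468.9325256347656, -217.2234344482422), (48.30058670043945, 14.620162963867188), 33.73513412475586) [ 472.32488207 -216.37936484  101.85011182]
0.5991975636361198
```

Emit:
apply_moves(
  commands=[
    {"dx": 0.02,"dy": 0.03,"dz": 0.0},
    {"dx": 0.04,"dy": 0.06,"dz": 0.0},
    {"dx": 0.06,"dy": 0.091,"dz": 0.0},
    {"dx": 0.081,"dy": 0.122,"dz": 0.0},
    {"dx": 0.101,"dy": 0.152,"dz": 0.0,"az": 0.03},
    {"dx": 0.121,"dy": 0.182,"dz": 0.0,"az": 0.06},
    {"dx": 0.141,"dy": 0.213,"dz": 0.0,"az": 0.09},
    {"dx": 0.162,"dy": 0.244,"dz": -0.005,"az": 0.12},
    {"dx": 0.182,"dy": 0.274,"dz": -0.01,"az": 0.15},
    {"dx": 0.202,"dy": 0.304,"dz": -0.015,"az": 0.18},
    {"dx": 0.222,"dy": 0.335,"dz": -0.02,"az": 0.2},
    {"dx": 0.242,"dy": 0.365,"dz": -0.03,"az": 0.218},
    {"dx": 0.242,"dy": 0.365,"dz": -0.03,"az": 0.218},
    {"dx": 0.242,"dy": 0.365,"dz": -0.03,"az": 0.218},
  ],
  hand=-1,
)

```text
$.commands[0]: bad value
```

Run:
```python
from bench import robot, imaging
import cv2, numpy as np
from h import *
s=robot.state(); print({k:s[k].round(3) if hasattr(s[k],'round') else s[k] for k in ['time','tool_pos','eef_rot','joints','ft_force']})
for n in ["wrist","side"]:
    im=imaging.get_image(n)
    cv2.imwrite(f"pics/{n}1.png",im["pixels"][:,:,::-1])
    np.savez(f"{n}1.npz",**im)
im=dict(np.load("wrist1.npz")); W=cloud(im)
m=(W[...,2]>88)&(W[...,2]<115)&(np.hypot(W[...,0]-470,W[...,1]+216.6)<45); q=W[m]
print(m.sum(), cv2.minAreaRect(q[:,:2].astype(np.float32)) if m.sum() else 0, np.median(q[:,2]))
```

```text
{'time': 0.4, 'tool_pos': array([ 226.981, -582.245,  231.161]), 'eef_rot': array([-0.   ,  0.983,  0.185, -0.   ]), 'joints': array([ 1.305,  0.508, -0.238,  1.5  ,  0.126,  1.149, -0.155]), 'ft_force': array([-0.295, -0.662,  0.303])}
0 0 nan
  return _methods._mean(a, axis=axis, dtype=dtype,
  ret = ret.dtype.type(ret / rcount)
```

View pics/wrist1.png

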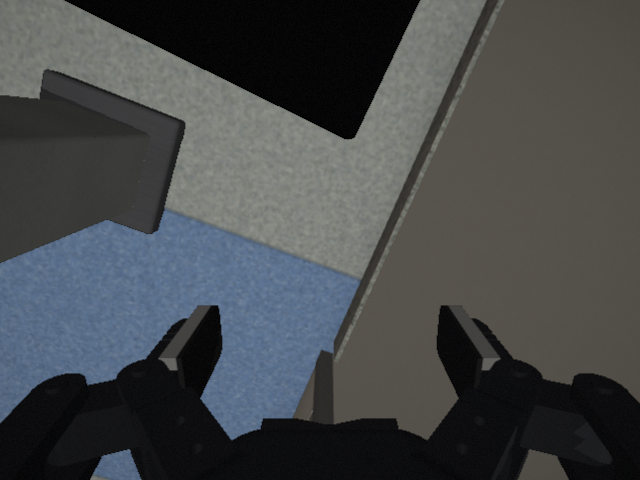

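View pics/side1.png

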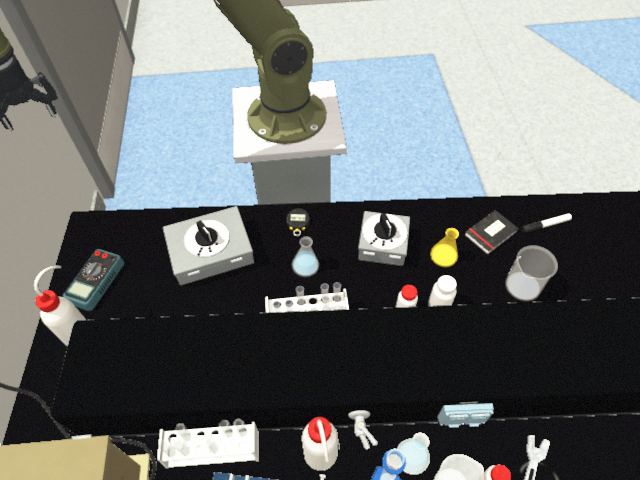

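The call was refused, so the arm hasn't moved. Rows seem to need all six fields.

Emit:
apply_moves(
  commands=[
    {"dx": 0.02,"dy": 0.03,"dz": 0,"ax": 0,"ay": 0,"az": 0},
    {"dx": 0.04,"dy": 0.06,"dz": 0,"ax": 0,"ay": 0,"az": 0},
    {"dx": 0.06,"dy": 0.091,"dz": 0,"ax": 0,"ay": 0,"az": 0},
    {"dx": 0.081,"dy": 0.122,"dz": 0,"ax": 0,"ay": 0,"az": 0},
    {"dx": 0.101,"dy": 0.152,"dz": 0,"ax": 0,"ay": 0,"az": 0.03},
    {"dx": 0.121,"dy": 0.182,"dz": 0,"ax": 0,"ay": 0,"az": 0.06},
    {"dx": 0.141,"dy": 0.213,"dz": 0,"ax": 0,"ay": 0,"az": 0.09},
    {"dx": 0.162,"dy": 0.244,"dz": -0.005,"ax": 0,"ay": 0,"az": 0.12},
    {"dx": 0.182,"dy": 0.274,"dz": -0.01,"ax": 0,"ay": 0,"az": 0.15},
    {"dx": 0.202,"dy": 0.304,"dz": -0.015,"ax": 0,"ay": 0,"az": 0.18},
    {"dx": 0.222,"dy": 0.335,"dz": -0.02,"ax": 0,"ay": 0,"az": 0.2},
    {"dx": 0.242,"dy": 0.365,"dz": -0.03,"ax": 0,"ay": 0,"az": 0.218},
    {"dx": 0.242,"dy": 0.365,"dz": -0.03,"ax": 0,"ay": 0,"az": 0.218},
    {"dx": 0.242,"dy": 0.365,"dz": -0.03,"ax": 0,"ay": 0,"az": 0.218},
  ],
  hand=-1,
)

```text
time: 2.25
tool_pos: [468.8, -217.8, 201.3]
eef_rot: [0.0, 0.957, 0.291, -0.0]
ft_force: [-0.4, -0.2, 0.3]
grip_width: 85.4
```

```bash
cat > look.py <<'E'
import sys
from bench import robot, imaging
import cv2, numpy as np
from h import *
k=sys.argv[1]
s=robot.state(); print({k:s[k].round(3) if hasattr(s[k],'round') else s[k] for k in ['time','tool_pos','eef_rot','joints','ft_force','grip_width']})
q=s['eef_rot']; print("tool yaw",2*np.arctan2(q[2],q[1]))
for n in sys.argv[2:]:
    im=imaging.get_image(n)
    cv2.imwrite(f"pics/{n}{k}.png",im["pixels"][:,:,::-1])
    np.savez(f"{n}{k}.npz",**im)
    W=cloud(im)
    m=(W[...,2]>96)&(W[...,2]<112)&(np.hypot(W[...,0]-470,W[...,1]+216.6)<35); q=W[m]
    if m.sum(): print(n,m.sum(), cv2.minAreaRect(q[:,:2].astype(np.float32)), np.median(q[:,2]))
E
python3 look.py 2 wrist side
```

```text
{'time': 2.25, 'tool_pos': array([ 468.787, -217.819,  201.318]), 'eef_rot': array([ 0.   ,  0.957,  0.291, -0.   ]), 'joints': array([ 0.663,  0.382, -0.389,  1.826,  0.173,  0.967, -0.781]), 'ft_force': array([-0.434, -0.221,  0.308]), 'grip_width': 85.38095248275297}
tool yaw 0.5895784536085741
wrist 1278 ((467.4627380371094, -218.1884765625), (45.61150360107422, 13.338379859924316), 33.3926887512207) 103.02699069480677
side 115 ((468.662109375, -217.53671264648438), (48.729949951171875, 15.381974220275879), 34.12737274169922) 104.29198692902861
```

View pics/wrist2.png

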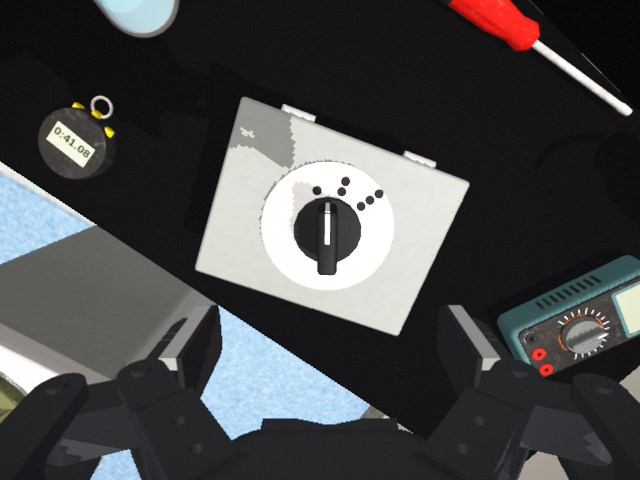

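View pics/side2.png

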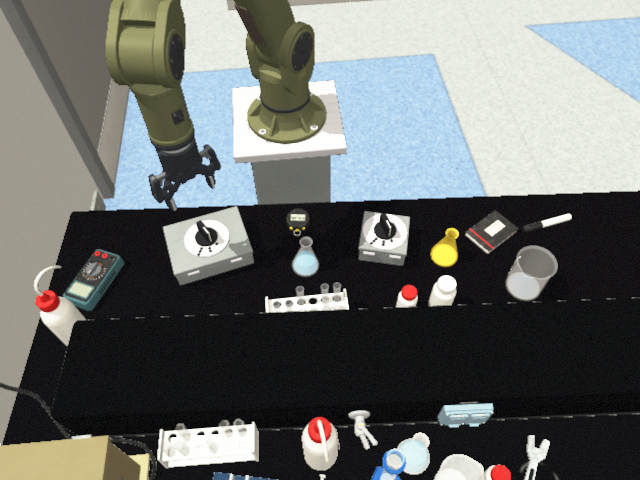

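The wrist view shows the large dial at (327,228) midway between the pads, with the bar parallel to them. Descending straight down.

Emit:
apply_moves(
  commands=[
    {"dx": 0,"dy": 0,"dz": -0.02,"ax": 0,"ay": 0,"az": 0},
    {"dx": 0,"dy": 0,"dz": -0.045,"ax": 0,"ay": 0,"az": 0},
    {"dx": 0,"dy": 0,"dz": -0.07,"ax": 0,"ay": 0,"az": 0},
    {"dx": 0,"dy": 0,"dz": -0.095,"ax": 0,"ay": 0,"az": 0},
    {"dx": 0,"dy": 0,"dz": -0.115,"ax": 0,"ay": 0,"az": 0},
    {"dx": 0,"dy": 0,"dz": -0.124,"ax": 0,"ay": 0,"az": 0},
    {"dx": 0,"dy": 0,"dz": -0.124,"ax": 0,"ay": 0,"az": 0},
    {"dx": 0,"dy": 0,"dz": -0.124,"ax": 0,"ay": 0,"az": 0},
  ],
  hand=-1,
)

```text
time: 3.35
tool_pos: [469.4, -217.7, 78.0]
eef_rot: [0.0, 0.957, 0.29, 0.0]
ft_force: [0.5, -0.2, 0.2]
grip_width: 85.2
```

Emit:
apply_moves(
  commands=[
    {"dx": 0,"dy": 0,"dz": 0,"ax": 0,"ay": 0,"az": 0},
    {"dx": 0,"dy": 0,"dz": 0,"ax": 0,"ay": 0,"az": 0},
    {"dx": 0,"dy": 0,"dz": 0,"ax": 0,"ay": 0,"az": 0},
    {"dx": 0,"dy": 0,"dz": 0,"ax": 0,"ay": 0,"az": 0},
    {"dx": 0,"dy": 0,"dz": 0,"ax": 0,"ay": 0,"az": 0},
    {"dx": 0,"dy": 0,"dz": 0,"ax": 0,"ay": 0,"az": 0},
    {"dx": 0,"dy": 0,"dz": 0,"ax": 0,"ay": 0,"az": 0},
    {"dx": 0,"dy": 0,"dz": 0,"ax": 0,"ay": 0,"az": 0},
  ],
  hand=1,
  newtons=30,
)

```text
time: 4.35
tool_pos: [468.5, -216.5, 77.5]
eef_rot: [-0.001, 0.957, 0.291, -0.0]
ft_force: [-2.2, 3.0, 5.9]
grip_width: 14.0
```

```bash
python3 look.py 3 wrist side
```

```text
{'time': 4.35, 'tool_pos': array([ 468.452, -216.506,   77.48 ]), 'eef_rot': array([-0.001,  0.957,  0.291, -0.   ]), 'joints': array([ 0.609,  0.539, -0.331,  1.979,  0.272,  0.668, -0.874]), 'ft_force': array([-2.18 ,  2.991,  5.854]), 'grip_width': 13.957468204316863}
tool yaw 0.5901076227870427
wrist 5927 ((467.9100646972656, -218.63333129882812), (40.657596588134766, 40.22142028808594), 76.51126861572266) 103.0468860161241
side 140 ((475.1864318847656, -215.33047485351562), (37.737892150878906, 34.55181884765625), 63.59504318237305) 104.11705075302584
```

View pics/wrist3.png

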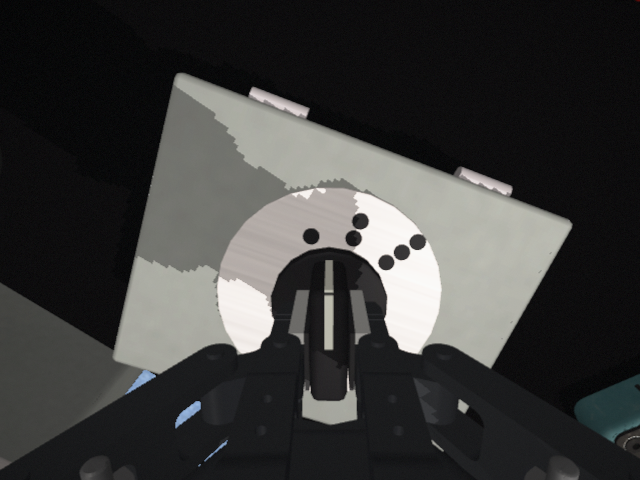

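The bar is gripped (opening 14.0 mm, pointer held between the pads). Turning clockwise 0.955 rad to three dots, then dwelling about a second.

Emit:
apply_moves(
  commands=[
    {"dx": 0,"dy": 0,"dz": 0,"ax": 0,"ay": 0,"az": -0.06},
    {"dx": 0,"dy": 0,"dz": 0,"ax": 0,"ay": 0,"az": -0.16},
    {"dx": 0,"dy": 0,"dz": 0,"ax": 0,"ay": 0,"az": -0.27},
    {"dx": 0,"dy": 0,"dz": 0,"ax": 0,"ay": 0,"az": -0.38},
    {"dx": 0,"dy": 0,"dz": 0,"ax": 0,"ay": 0,"az": -0.49},
    {"dx": 0,"dy": 0,"dz": 0,"ax": 0,"ay": 0,"az": -0.6},
    {"dx": 0,"dy": 0,"dz": 0,"ax": 0,"ay": 0,"az": -0.71},
    {"dx": 0,"dy": 0,"dz": 0,"ax": 0,"ay": 0,"az": -0.82},
    {"dx": 0,"dy": 0,"dz": 0,"ax": 0,"ay": 0,"az": -0.91},
    {"dx": 0,"dy": 0,"dz": 0,"ax": 0,"ay": 0,"az": -0.955},
    {"dx": 0,"dy": 0,"dz": 0,"ax": 0,"ay": 0,"az": -0.955},
    {"dx": 0,"dy": 0,"dz": 0,"ax": 0,"ay": 0,"az": -0.955},
    {"dx": 0,"dy": 0,"dz": 0,"ax": 0,"ay": 0,"az": -0.955},
    {"dx": 0,"dy": 0,"dz": 0,"ax": 0,"ay": 0,"az": -0.955},
    {"dx": 0,"dy": 0,"dz": 0,"ax": 0,"ay": 0,"az": -0.955},
    {"dx": 0,"dy": 0,"dz": 0,"ax": 0,"ay": 0,"az": -0.955},
    {"dx": 0,"dy": 0,"dz": 0,"ax": 0,"ay": 0,"az": -0.955},
    {"dx": 0,"dy": 0,"dz": 0,"ax": 0,"ay": 0,"az": -0.955},
    {"dx": 0,"dy": 0,"dz": 0,"ax": 0,"ay": 0,"az": -0.955},
  ],
)

```text
time: 6.82
tool_pos: [468.6, -218.2, 77.5]
eef_rot: [0.0, 0.983, -0.181, -0.0]
ft_force: [-3.3, -4.6, 4.8]
grip_width: 13.2
```

```bash
python3 look.py 4 wrist
```

```text
{'time': 6.825, 'tool_pos': array([ 468.568, -218.202,   77.468]), 'eef_rot': array([ 0.   ,  0.983, -0.181, -0.   ]), 'joints': array([ 0.421,  0.525, -0.049,  1.981,  0.042,  0.637, -1.591]), 'ft_force': array([-3.263, -4.606,  4.82 ]), 'grip_width': 13.20715445390777}
tool yaw -0.36461492093448483
wrist 5915 ((467.9051208496094, -218.45016479492188), (39.915287017822266, 40.01747131347656), 26.91983413696289) 103.11020242547941
```

View pics/wrist4.png

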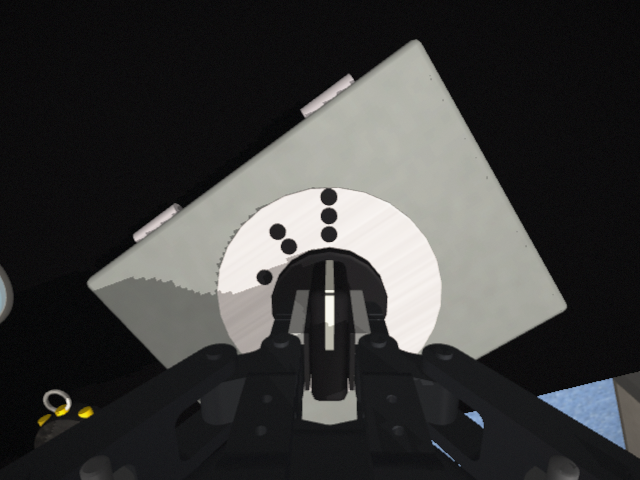

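The white pointer (330,275) lines up with the three-dot row (329,197–234). Now turning anticlockwise 1.2 rad to one dot.

Emit:
apply_moves(
  commands=[
    {"dx": 0,"dy": 0,"dz": 0,"ax": 0,"ay": 0,"az": 0.06},
    {"dx": 0,"dy": 0,"dz": 0,"ax": 0,"ay": 0,"az": 0.18},
    {"dx": 0,"dy": 0,"dz": 0,"ax": 0,"ay": 0,"az": 0.3},
    {"dx": 0,"dy": 0,"dz": 0,"ax": 0,"ay": 0,"az": 0.42},
    {"dx": 0,"dy": 0,"dz": 0,"ax": 0,"ay": 0,"az": 0.54},
    {"dx": 0,"dy": 0,"dz": 0,"ax": 0,"ay": 0,"az": 0.66},
    {"dx": 0,"dy": 0,"dz": 0,"ax": 0,"ay": 0,"az": 0.78},
    {"dx": 0,"dy": 0,"dz": 0,"ax": 0,"ay": 0,"az": 0.9},
    {"dx": 0,"dy": 0,"dz": 0,"ax": 0,"ay": 0,"az": 1.02},
    {"dx": 0,"dy": 0,"dz": 0,"ax": 0,"ay": 0,"az": 1.13},
    {"dx": 0,"dy": 0,"dz": 0,"ax": 0,"ay": 0,"az": 1.2},
    {"dx": 0,"dy": 0,"dz": 0,"ax": 0,"ay": 0,"az": 1.2},
    {"dx": 0,"dy": 0,"dz": 0,"ax": 0,"ay": 0,"az": 1.2},
    {"dx": 0,"dy": 0,"dz": 0,"ax": 0,"ay": 0,"az": 1.2},
    {"dx": 0,"dy": 0,"dz": 0,"ax": 0,"ay": 0,"az": 1.2},
    {"dx": 0,"dy": 0,"dz": 0,"ax": 0,"ay": 0,"az": 1.2},
    {"dx": 0,"dy": 0,"dz": 0,"ax": 0,"ay": 0,"az": 1.2},
    {"dx": 0,"dy": 0,"dz": 0,"ax": 0,"ay": 0,"az": 1.2},
    {"dx": 0,"dy": 0,"dz": 0,"ax": 0,"ay": 0,"az": 1.2},
    {"dx": 0,"dy": 0,"dz": 0,"ax": 0,"ay": 0,"az": 1.2},
  ],
)

```text
time: 9.38
tool_pos: [468.2, -216.1, 77.4]
eef_rot: [-0.001, 0.914, 0.406, -0.001]
ft_force: [-4.7, 1.0, 7.1]
grip_width: 13.6
```

```bash
python3 look.py 5 wrist
```

```text
{'time': 9.375, 'tool_pos': array([ 468.17 , -216.081,   77.446]), 'eef_rot': array([-0.001,  0.914,  0.406, -0.001]), 'joints': array([ 0.658,  0.547, -0.405,  1.979,  0.33 ,  0.682, -0.687]), 'ft_force': array([-4.729,  0.977,  7.057]), 'grip_width': 13.607595642292793}
tool yaw 0.8370947267100832
wrist 5960 ((466.4070129394531, -217.18365478515625), (41.265811920166016, 39.629642486572266), 6.670632362365723) 102.99402919378869
```

View pics/wrist5.png

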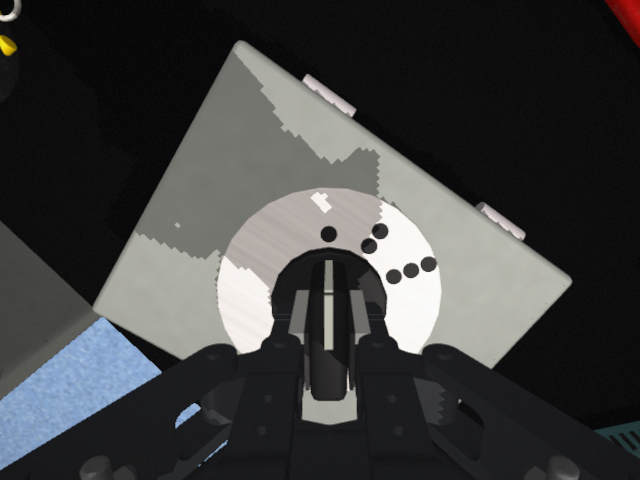

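The pointer (329,275) lines up with the single dot (329,234). Now clockwise 0.6 rad to two dots.

Emit:
apply_moves(
  commands=[
    {"dx": 0,"dy": 0,"dz": 0,"ax": 0,"ay": 0,"az": -0.06},
    {"dx": 0,"dy": 0,"dz": 0,"ax": 0,"ay": 0,"az": -0.16},
    {"dx": 0,"dy": 0,"dz": 0,"ax": 0,"ay": 0,"az": -0.27},
    {"dx": 0,"dy": 0,"dz": 0,"ax": 0,"ay": 0,"az": -0.38},
    {"dx": 0,"dy": 0,"dz": 0,"ax": 0,"ay": 0,"az": -0.49},
    {"dx": 0,"dy": 0,"dz": 0,"ax": 0,"ay": 0,"az": -0.57},
    {"dx": 0,"dy": 0,"dz": 0,"ax": 0,"ay": 0,"az": -0.6},
    {"dx": 0,"dy": 0,"dz": 0,"ax": 0,"ay": 0,"az": -0.6},
    {"dx": 0,"dy": 0,"dz": 0,"ax": 0,"ay": 0,"az": -0.6},
    {"dx": 0,"dy": 0,"dz": 0,"ax": 0,"ay": 0,"az": -0.6},
    {"dx": 0,"dy": 0,"dz": 0,"ax": 0,"ay": 0,"az": -0.6},
    {"dx": 0,"dy": 0,"dz": 0,"ax": 0,"ay": 0,"az": -0.6},
    {"dx": 0,"dy": 0,"dz": 0,"ax": 0,"ay": 0,"az": -0.6},
    {"dx": 0,"dy": 0,"dz": 0,"ax": 0,"ay": 0,"az": -0.6},
    {"dx": 0,"dy": 0,"dz": 0,"ax": 0,"ay": 0,"az": -0.6},
    {"dx": 0,"dy": 0,"dz": 0,"ax": 0,"ay": 0,"az": -0.6},
  ],
)

```text
time: 11.42
tool_pos: [468.7, -217.1, 77.5]
eef_rot: [-0.0, 0.993, 0.118, -0.0]
ft_force: [-2.8, -0.8, 5.3]
grip_width: 13.7
```

```bash
python3 look.py 6 wrist
```

```text
{'time': 11.425, 'tool_pos': array([ 468.722, -217.095,   77.455]), 'eef_rot': array([-0.   ,  0.993,  0.118, -0.   ]), 'joints': array([ 0.541,  0.53 , -0.228,  1.98 ,  0.189,  0.652, -1.142]), 'ft_force': array([-2.768, -0.785,  5.31 ]), 'grip_width': 13.651798902064229}
tool yaw 0.2366711806538156
wrist 5930 ((467.5372009277344, -217.4934844970703), (39.64225387573242, 40.70680236816406), 62.157901763916016) 103.04018287145225
```

View pics/wrist6.png

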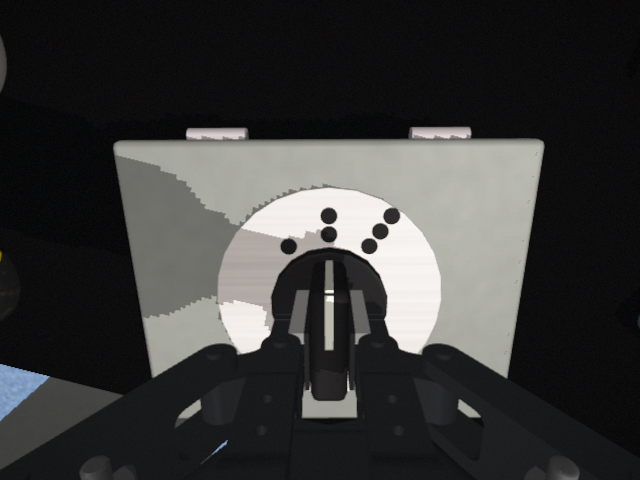

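The pointer (329,275) is on the two-dot row (329,216–234). Opening the gripper, then lifting straight up.

Emit:
apply_moves(
  commands=[
    {"dx": 0,"dy": 0,"dz": 0,"ax": 0,"ay": 0,"az": 0},
    {"dx": 0,"dy": 0,"dz": 0,"ax": 0,"ay": 0,"az": 0},
    {"dx": 0,"dy": 0,"dz": 0,"ax": 0,"ay": 0,"az": 0},
    {"dx": 0,"dy": 0,"dz": 0,"ax": 0,"ay": 0,"az": 0},
    {"dx": 0,"dy": 0,"dz": 0,"ax": 0,"ay": 0,"az": 0},
    {"dx": 0,"dy": 0,"dz": 0,"ax": 0,"ay": 0,"az": 0},
    {"dx": 0,"dy": 0,"dz": 0,"ax": 0,"ay": 0,"az": 0},
    {"dx": 0,"dy": 0,"dz": 0,"ax": 0,"ay": 0,"az": 0},
  ],
  hand=-1,
)

```text
time: 12.48
tool_pos: [469.0, -217.3, 77.3]
eef_rot: [-0.0, 0.993, 0.117, -0.0]
ft_force: [0.0, 0.6, 1.4]
grip_width: 85.7
```

Emit:
apply_moves(
  commands=[
    {"dx": 0,"dy": 0,"dz": 0.01,"ax": 0,"ay": 0,"az": 0},
    {"dx": 0,"dy": 0,"dz": 0.03,"ax": 0,"ay": 0,"az": 0},
    {"dx": 0,"dy": 0,"dz": 0.06,"ax": 0,"ay": 0,"az": 0},
    {"dx": 0,"dy": 0,"dz": 0.09,"ax": 0,"ay": 0,"az": 0},
    {"dx": 0,"dy": 0,"dz": 0.11,"ax": 0,"ay": 0,"az": 0},
    {"dx": 0,"dy": 0,"dz": 0.125,"ax": 0,"ay": 0,"az": 0},
    {"dx": 0,"dy": 0,"dz": 0.125,"ax": 0,"ay": 0,"az": 0},
    {"dx": 0,"dy": 0,"dz": 0.125,"ax": 0,"ay": 0,"az": 0},
    {"dx": 0,"dy": 0,"dz": 0.125,"ax": 0,"ay": 0,"az": 0},
  ],
)

```text
time: 13.6
tool_pos: [468.6, -217.1, 201.4]
eef_rot: [-0.0, 0.993, 0.117, -0.001]
ft_force: [0.1, 0.2, -0.1]
grip_width: 85.2
```

```bash
python3 look.py 7 wrist side
```

```text
{'time': 13.6, 'tool_pos': array([ 468.573, -217.109,  201.381]), 'eef_rot': array([-0.   ,  0.993,  0.117, -0.001]), 'joints': array([ 0.58 ,  0.373, -0.271,  1.827,  0.119,  0.959, -1.078]), 'ft_force': array([ 0.138,  0.154, -0.125]), 'grip_width': 85.23146881396427}
tool yaw 0.23489503401604073
wrist 1275 ((467.6104431152344, -218.4299774169922), (45.334495544433594, 13.360581398010254), 13.053041458129883) 102.96073687378255
side 113 ((470.2028503417969, -216.75535583496094), (48.02155303955078, 14.000616073608398), 13.050071716308594) 104.57544104169571
```

View pics/wrist7.png

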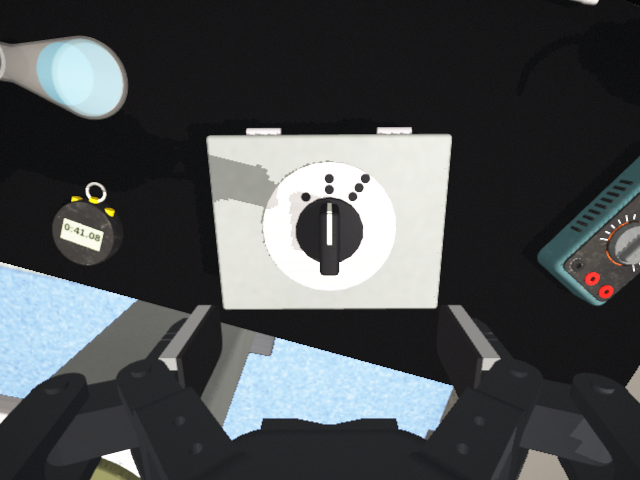

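View pics/side7.png

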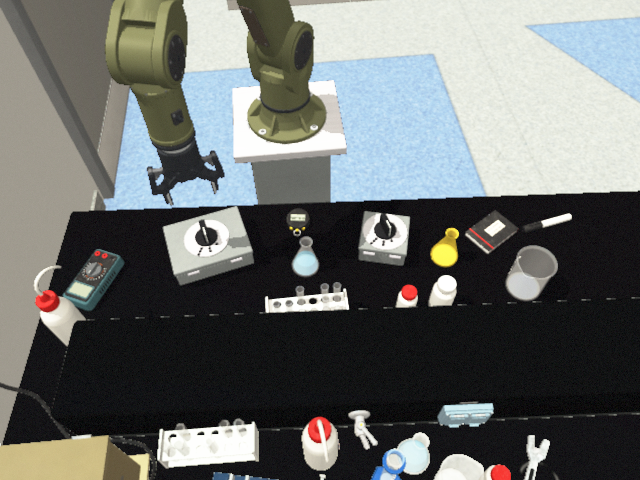

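The wrist view shows the pointer (329,225) on the two-dot row (329,178–190). In the side view the flask (305,258) and the small dial (384,230) are unchanged, and the gripper is clear, so I'm handing in.

```bash
python3 -c "
from bench import ticket
print(ticket.finish_job())"
```

```text
the job is handed in; nothing more can be done
None
```

I dialled three-one-two into the larger lockbox (the one on the robot's right), resting about a second at each mark, then let go and lifted clear. The job was handed in at about 14 s; no verdict is reported.

- **Each stop:** the wrist camera showed the pointer in line with three dots, then one dot, then two dots.
- **After release:** the bar measured about 13.1° from straight ahead. The two-dot mark is at about 13.4°, so the dial is well inside the 11° limit. The gripper was about 96 mm above the bar's top, with no force on the wrist.
- **Flask and smaller dial:** both looked unchanged in the last side picture compared with the first. I checked this by eye and did not measure it.
- **What disagreed:** the first move call was refused because its rows lacked some fields, and the arm did not move. The cameras differed by about 3 mm on where the dial's axis is, which did not affect the grip.

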